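# Select the yellow feed on the macro rail's H-gate

## Robot

A 6-joint arm with a two-finger parallel gripper is mounted at the origin on the work surface. World frame = base frame: x ahead of the robot, y to its left, z up, the work surface at z = 0. Lengths are in m, angles in rad, forces in N, time in s.
With the tool pointing down it reaches from about 0.35 to 0.775 m from the base axis. Payload 5.5 kg.
Tool frame: the origin (TCP) lies at the very end of the fingers, on their centre line; the grasp point (between the pads) lies 19 mm behind it (env.grip_point_offset is the distance from the TCP to the grasp point, in m); z points along the fingers, y is the line along which they close (so a half turn about z gives the same grasp; the last joint's range is limited). The gripper opens to 85 mm and grips with 20 to 120 N. Pads are 22 mm wide; open, the fingers measure 114 mm over their backs; the gripper's body (76 mm by 85 mm) begins 54 mm behind the grasp point. The pads swing forward as they close: fully open they stand 13 mm farther back than shut.
Start: joints at [-1.362, 0.313, 0.046, 1.304, 0, 1.431], TCP at [0.197, -0.54, 0.231] pointing down, gripper open.
Joint ranges: [-2.76, 2.76], [-0.86, 1.69], [-1.03, 1.26], [-2.2, 2.34], [-1.47, 1.5], [-3.14, 3.14]. Speed limits (rad/s): [2.57, 2.57, 3.14, 3.14, 3.14, 3.14].

## Interface

Orientations are given as a unit quaternion [w, x, y, z].
In Python, from workcell import sensors, imaging, workorder, env gives the robot as it stands.
- The arm moves only by the shell command python3 -m handwheel 'ROWS' [FORCE]. ROWS is JSON, a list of rows, each a list of 5 numbers: the shift along the tool's x, y, z in mm, then the turn about the tool's z in rad, then the opening, from 0 (shut) to 1 (fully open). A call has 1 to 8 rows; each row is the pose to reach, as a shift and turn from the pose commanded when the call began, along the tool's axes at that moment; what a row does not reach only later rows make up. A row lasts 1/10 s, in which the tool goes at most 50 mm and 8.59 degrees, less where a joint would pass 70% of its speed; a pose out of reach is approached as far as the arm can. A call with a gripper value outside its range is refused whole. The fingers move at their own pace and stop on an object; FORCE is the grip in N (left out, the last holds). Time passes only in rows, so rows that repeat a pose let the fingers close. It gives the time, the measured TCP pose, the force, the opening and the grip force at its end, in the units of the state.
- sensors.get_state(): the state, without advancing time (a new reading comes with each control period).
- imaging.read_camera(name): name is "side" or "top" or "wrist"; returns a dict with "color" (400x640x3 uint8, blue, green, red), "z_map" (400x640 float32, m along the optical axis (not along the pixel's ray), 0 where there is no reading), "fx", "fy", "cx", "cy" (pixels), "k1" (the pictures are not rectified: a ray, as slopes to the right and down, at radius r is drawn at 1 + k1 r^2 times it, then the intrinsics apply), "xyz" and "rotation" of the camera in the world. Camera axes: x right, y down, z forward; pixel columns grow to the right and rows downward; lengths in m; the calibration is good to about 2 mm. A picture is of the moment at which its call begins.
- workorder.hand_in(): hands the job in; it is judged then, once.
The state is a dict: "clock": time; "joint_pos": joint angles; "qvel": joint speeds; "tau": joint torques, N m; "tcp_pos": TCP position; "orientation": TCP orientation; "wrist_force": force on the tool from outside, world axes, zero at the start; "ft_torque": the same for the moment, N m; "finger_gap": finger opening in m; "grip_force": force on a finger pad.
Only numpy, scipy, OpenCV 4.12 (cv2) and the standard library are available. Lean on these libraries where they do the work, as an engineer would, in place of code of your own. Each camera call takes 0.05 s, during which the arm holds its last target. There are 200 camera calls.

## Task

On the specimen table, push the black selector lever of the macro rail's drive box out of its park notch, along the crossway of the gate and fully home into the slot with the yellow dot, without going into any other dotted slot on the way. Only push it with the fingertips: do not grip it, pull it up or force it, and leave the sample boxes and the vial alone.

Things in the scene. Friction and masses are not known exactly. Their poses are not given: they have to be found in the camera images.
- gate: grey drive box, fixed, 176 x 136 mm, with a flat aluminium top plate 50 mm above the table; nothing stands on it but the lever and the 2 mm dots. Origin on the table under the gate's centre; x runs along the slots (roughly away from the robot), y along the crossway, z up. A slide rail up to 40 mm high adjoins its +y side (y = 68 to 241 mm, x within 80 mm)
- gate_mid (a point): centre of the crossway, at plate level (axes as the box). The crossway runs along y; it stops the lever's axis at y = +36 and -36 mm, in line with the four dotted slots there, which run to x = +36 and -36 mm. It leaves the lever 1.5 mm of play either way in x, so that a lever pushed out of park stops on its far wall at x = +1.5 mm. All slots are 17 mm wide, the pin in them 14 mm
- gate_park (a point): bottom of the park notch, at plate level, where the lever's axis stops: y = 0, x = -30 mm from the gate's centre. The notch has no dot and opens into the crossway towards +x
- selector: upright black cylindrical grip with a red band, 26 mm across, 12 to 74 mm above the plate (62 to 124 mm above the table); origin on its axis at plate level. The lever slides upright along the slots (2 to 4 N of friction), stays where it is left and never turns. The grip sits on a spring and could be pulled up by 5 N and more, which must not be done
- along (a joint): the lever's place along the gate's x, m: 0 in the crossway, +0.036 or -0.036 fully home in a dotted slot, -0.030 at the bottom of the park notch (starts between -0.030 and -0.022)
- cross (a joint): the lever's place along the gate's y, m: 0 in line with the park notch, +0.036 or -0.036 in line with the dotted slots
- mark_yellow: yellow round dot, 22 mm across, 2 mm high, on the top plate; origin at its centre, at plate level. It marks the slot whose closed end is nearest. Which of the four slots it marks changes from run to run. With the lever fully home in this slot, the lever's axis is 30 mm (horizontally) from this dot's centre
- mark_red: red round dot, 22 mm across, 2 mm high, on the top plate; origin at its centre, at plate level. It marks the slot whose closed end is nearest. Which of the four slots it marks changes from run to run. With the lever fully home in this slot, the lever's axis is 30 mm (horizontally) from this dot's centre
- mark_blue: blue round dot, 22 mm across, 2 mm high, on the top plate; origin at its centre, at plate level. It marks the slot whose closed end is nearest. Which of the four slots it marks changes from run to run. With the lever fully home in this slot, the lever's axis is 30 mm (horizontally) from this dot's centre
- mark_green: green round dot, 22 mm across, 2 mm high, on the top plate; origin at its centre, at plate level. It marks the slot whose closed end is nearest. Which of the four slots it marks changes from run to run. With the lever fully home in this slot, the lever's axis is 30 mm (horizontally) from this dot's centre
- box_a: clear square sample box with a specimen inside, 52 x 52 x 22 mm, loose, about 40 g, on the table; origin at the centre of its underside. Leave it alone
- box_b: clear square sample box with a specimen inside, 52 x 52 x 22 mm, loose, about 40 g, on the table; origin at the centre of its underside. Leave it alone
- vial: upright amber vial with white cap, 27 mm across, 64 mm tall, loose, about 45 g, on the table; origin at the centre of its underside. Leave it alone

How it is judged:
On the way, in this order (a step that is already met when the one before it is completed fails the run):
1. the lever is pushed out of the park notch into the crossway (value of joint along above -0.005 m).
2. the lever is pushed to an end of the crossway ((value of joint cross above 0.026 m or value of joint cross below -0.026 m)).
At the end, for the whole second after the job is handed in: the lever stands at rest fully home (within 4 mm) in the slot with the yellow dot, its grip down; sample boxes and vial within 15 mm of where they stood (horizontal distance between selector and mark_yellow below 0.034 m and linear speed of selector below 0.01 m/s and height (world z) of selector below 0.053 m and distance of each of box_a, box_b, vial from where it was at the start of the episode below 0.015 m); the robot touches nothing.
It fails at once if the lever enters a slot other than the yellow one (more than 23 mm of its 36 mm deep) (horizontal distance between selector and mark_red below 0.043 m or horizontal distance between selector and mark_blue below 0.043 m or horizontal distance between selector and mark_green below 0.043 m).
It fails at once if the lever's grip is lifted more than 8 mm (height (world z) of selector above 0.058 m).
It fails at once if the lever is gripped hard or forced (over 40 N) (contact force between selector and anything else above 40 N).
It fails at once if a sample box or the vial is moved more than 15 mm, lifted or tipped over (distance of any of box_a, box_b, vial from where it was at the start of the episode above 0.015 m or angle between vial's own z axis and vertical above 0.5 rad).
It also fails if it takes over 48 s, if anything falls off the work surface, if the arm or the gripper's body presses on something with over 40 N, if the wrist force passes 120 N, or if a joint passes its speed limit or range.

## Working session

There is one attempt and no reset: what is moved stays moved. The work goes in short steps, Python scripts to look and compute and a shell command to move; the robot and the scene stay as the last step left them, time stands still between calls to the robot, and variables do not carry over. Pictures are saved under pics/ and viewed, at most 10 in all, crops included, and the job is handed in when it is done.

```bash
mkdir -p pics; python3 - <<'E'
from workcell import sensors, imaging
import cv2, numpy as np
s=sensors.get_state();print(s['clock'],s['tcp_pos'],s['orientation'],s['finger_gap'])
ims=[]
for n in ('top','side'):
    c=imaging.read_camera(n);cv2.imwrite(f'pics/{n}0.png',c['color']);np.save(f'pics/{n}0.npy',c,allow_pickle=True)
    print(n,{k:c[k] for k in c if k not in('color','z_map')})
E
```

```text
0.0 [ 0.196381   -0.53989048  0.23041129] [-8.99106678e-04  9.84834476e-01  1.73494220e-01 -4.69722179e-05] 0.08546375507842224
top {'fx': 438.8939669125787, 'fy': 438.8939669125787, 'cx': 315.52381452361914, 'cy': 203.03431421815063, 'k1': -0.03144239017073498, 'xyz': array([ 0.4561851 , -0.03720339,  0.72968531]), 'rotation': array([ 0.06548305, -0.69725087,  0.70996172, -0.07421288])}
side {'fx': 415.7480833307668, 'fy': 415.7480833307668, 'cx': 322.2260530031365, 'cy': 199.64044843079552, 'k1': -0.09387002069543318, 'xyz': array([ 0.43237217, -0.51090327,  0.6587055 ]), 'rotation': array([-0.35185118,  0.92398107, -0.13784327,  0.058813  ])}
```

View pics/top0.png

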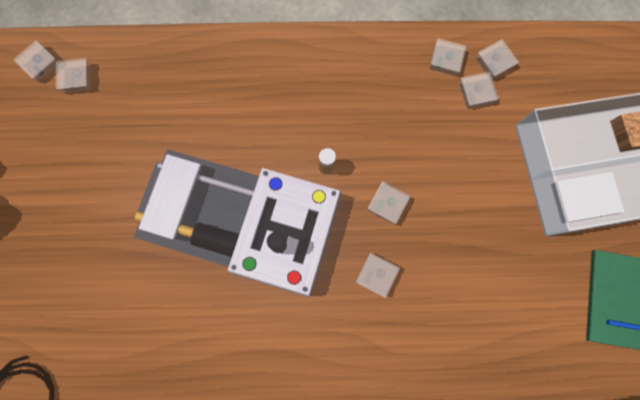

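View pics/side0.png

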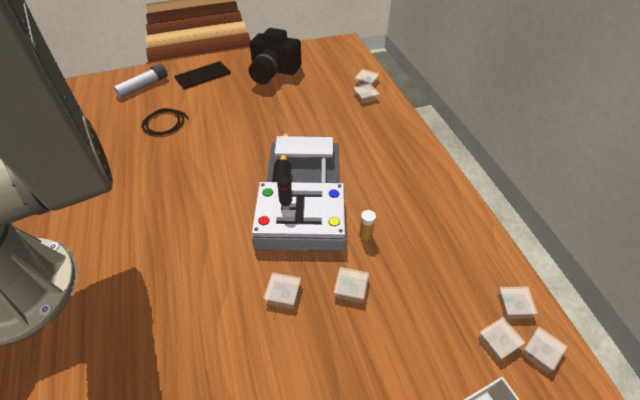

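The top view shows the dots at blue (275,184), yellow (319,196), green (249,264) and red (294,277), with the grip top near (277,241). The vial is at (327,157) and the boxes at (389,203) and (379,275). Yellow is the +x/−y slot.

```bash
cat > h.py <<'E'
import numpy as np, cv2
from scipy.spatial.transform import Rotation as R
def ray(c,u,v,z):
    K=np.array([[c['fx'],0,c['cx']],[0,c['fy'],c['cy']],[0,0,1]])
    p=cv2.undistortPoints(np.array([[[u,v]]],float),K,np.array([c['k1'],0,0,0,0]))[0,0]
    q=c['rotation'];d=R.from_quat([q[1],q[2],q[3],q[0]]).apply([p[0],p[1],1]);o=c['xyz']
    return o+d*(z-o[2])/d[2]
H={'yellow':(22,34),'red':(0,6),'blue':(112,128),'green':(50,75)}
def blobs(c,n,box):
    h=cv2.cvtColor(c['color'],cv2.COLOR_BGR2HSV);a,b=H[n]
    m=cv2.inRange(h,(a,120,70),(b,255,255));k=np.zeros_like(m);x0,x1,y0,y1=box;k[y0:y1,x0:x1]=m[y0:y1,x0:x1]
    _,_,st,ce=cv2.connectedComponentsWithStats(k);i=1+np.argmax(st[1:,4]);return ce[i],st[i,4]
def gate(c,box):
    P={}
    for n in H:
        (u,v),a=blobs(c,n,box);P[n]=ray(c,u,v,.052)[:2];print(n,np.round((u,v),1),a,P[n].round(4))
    return P
E
python3 - <<'E'
from h import *
F={}
for n,b in (('top',(230,340,170,295)),('side',(250,350,182,235))):
    c=np.load(f'pics/{n}0.npy',allow_pickle=True).item();P=gate(c,b)
    ex=(P['yellow']+P['blue']-P['green']-P['red']) if 0 else None
    m=sum(P.values())/4
    # slots: y=+36 side = blue,green ; -36 side = yellow,red ; x+: blue,yellow
    x=P['blue']+P['yellow']-P['green']-P['red'];y=P['blue']+P['green']-P['yellow']-P['red']
    ax=np.degrees(np.arctan2(x[1],x[0]));ay=np.degrees(np.arctan2(-y[0],y[1]))
    print(n,'mid',m.round(4),'lenx',np.hypot(*x)/2,'leny',np.hypot(*y)/2,ax,ay)
c=np.load('pics/top0.npy',allow_pickle=True).item()
for n,(u,v),z in (('grip',(277,241),.124),('vial',(327,157),.064),('a',(389,203),.022),('b',(379,275),.022)):print(n,ray(c,u,v,z))
cv2.imwrite('pics/crop.png',cv2.resize(c['color'][160:300,220:350],None,fx=4,fy=4,interpolation=cv2.INTER_CUBIC))
E
```

```text
yellow [318.5 196.1] 108 [ 0.603  -0.0518]
red [293.8 277.1] 112 [ 0.4774 -0.0116]
blue [275.  183.4] 105 [0.625  0.0167]
green [248.9 263.2] 96 [0.4996 0.0569]
top mid [0.5513 0.0026] lenx 0.13174810950820665 leny 0.07197012222904998 -17.753502006545094 -17.860669479852987
yellow [333.7 221.2] 64 [ 0.6043 -0.0529]
red [263.4 220. ] 65 [ 0.479  -0.0122]
blue [333.5 193. ] 58 [0.6265 0.0156]
green [267.2 191.7] 45 [0.5011 0.0566]
side mid [0.5527 0.0018] lenx 0.13185966698323612 leny 0.07212771203076408 -18.052808635934436 -17.882014092114442
grip [0.52492673 0.00840584 0.124     ]
vial [ 0.66351089 -0.06631508  0.064     ]
a [ 0.59600083 -0.16851198  0.022     ]
b [ 0.47908196 -0.14647528  0.022     ]
```

View pics/crop.png

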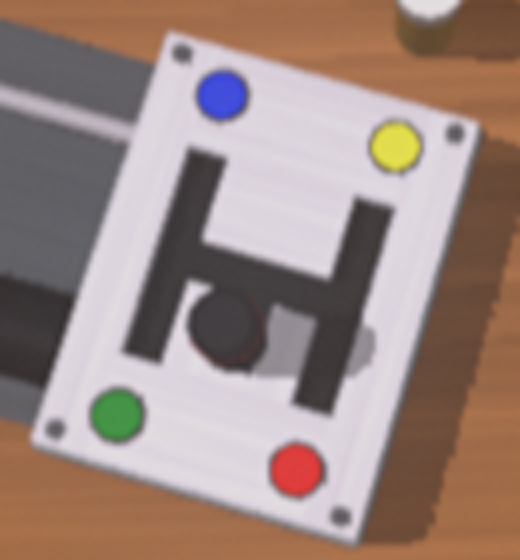

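The crop shows the slot pattern, with the lever in the park notch (−x side) and yellow as the +x/−y slot. The gate's mid is at about (0.552, 0.002) with yaw −17.9°. I'll go behind the lever at about (0.471, 0.028), with the tool yaw turned to 72° and the fingers shut.

```bash
python3 -m handwheel '[[20,-19,0,0,0],[56,-54,0,0,0],[92,-89,0,0,0],[128,-124,0,0,0],[164,-159,0,0,0],[200,-194,0,0,0],[236,-229,0,0,0],[272,-264,0,0,0]]' 40
python3 -m handwheel '[[30,-29,0,-0.12,0],[60,-58,0,-0.25,0],[90,-87,0,-0.38,0],[115,-112,0,-0.52,0],[140,-136,0,-0.65,0],[160,-156,0,-0.78,0],[174,-170,0,-0.91,0],[180,-176,0,-0.91,0]]'
python3 - <<'E'
from h import *
from workcell import sensors,imaging
s=sensors.get_state();q=s['orientation'];print(s['clock'],s['tcp_pos'],R.from_quat([q[1],q[2],q[3],q[0]]).as_matrix().round(3),s['finger_gap'],s['wrist_force'])
c=imaging.read_camera('wrist');cv2.imwrite('pics/w1.png',c['color'])
c=imaging.read_camera('side');cv2.imwrite('pics/s1.png',c['color'][100:300,180:440])
E
```

```text
clock: 0.9
tcp_pos: [0.3615, -0.1987, 0.2312]
orientation: [0.0, 0.985, 0.173, 0.0]
wrist_force: [1.2, -1.1, -0.2]
finger_gap: 0.0001
grip_force: 0.0
clock: 1.7
tcp_pos: [0.4705, 0.0278, 0.2308]
orientation: [-0.0, 0.808, 0.59, -0.0]
wrist_force: [0.2, -1.0, -0.1]
finger_gap: 0.0
grip_force: 0.0
1.7 [0.47049836 0.02779275 0.23083323] [[ 0.304  0.953 -0.001]
 [ 0.953 -0.304  0.   ]
 [-0.    -0.001 -1.   ]] 2.3508887242886253e-05 [ 0.20744722 -1.02811809 -0.07248938]
```

View pics/w1.png

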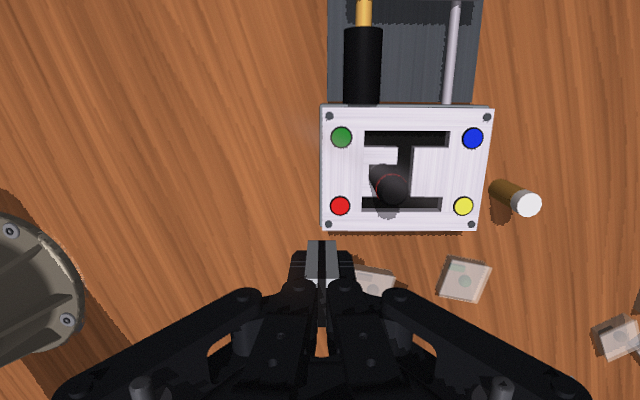

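The wrist view shows the shut fingertips near (322,258). The grip is at (392,190) in the notch, clear of the tip. Next I lower to z ≈ 0.095 and start the first push (tool y = gate +x).

```bash
python3 -m handwheel '[[0,0,30,0,0],[0,0,70,0,0],[0,0,110,0,0],[0,0,130,0,0],[0,0,136,0,0],[0,0,136,0,0]]'
python3 -m handwheel '[[0,6,0,0,0],[0,12,0,0,0],[0,18,0,0,0],[0,23,0,0,0],[0,28,0,0,0],[0,33,0,0,0],[0,37,0,0,0],[0,40,0,0,0]]'
python3 - <<'E'
from h import *
from workcell import sensors,imaging
c=imaging.read_camera('side');a=c['color'][130:270,220:400]
b=imaging.read_camera('top')['color'][160:300,200:380]
cv2.imwrite('pics/s2.png',np.hstack([cv2.resize(i,(400,311),interpolation=cv2.INTER_CUBIC) for i in (a,b)]))
E
```

```text
clock: 2.4
tcp_pos: [0.4695, 0.0255, 0.0949]
orientation: [-0.0, 0.809, 0.588, -0.001]
wrist_force: [-0.1, -0.5, 0.3]
finger_gap: 0.0004
grip_force: 0.0
clock: 3.2
tcp_pos: [0.5082, 0.0141, 0.0952]
orientation: [-0.0, 0.808, 0.589, -0.0]
wrist_force: [-2.3, 1.2, 2.7]
finger_gap: -0.0
grip_force: 1.1
```

View pics/s2.png

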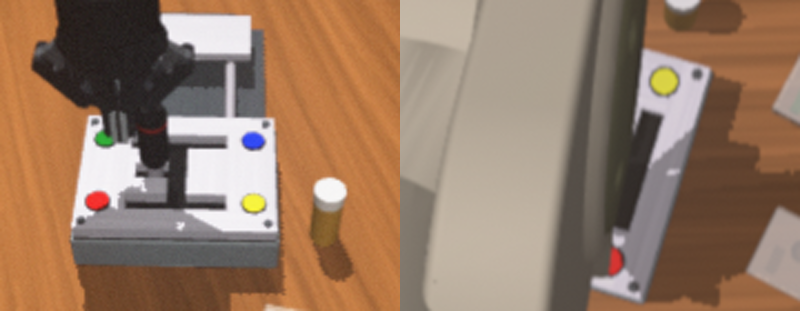

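The side view shows the fingertip beside the grip on its −x side. The grip force is about 2.6 N, so the lever has started to move. I'll keep pushing and watch the force.

```bash
python3 -m handwheel '[[1,3,0,0,0],[2,6,0,0,0],[2,9,0,0,0],[2,12,0,0,0],[2,14,0,0,0],[2,15,0,0,0]]'; python3 -m handwheel '[[0,1,0,0,0],[0,2,0,0,0],[0,3,0,0,0],[0,3,0,0,0]]'
python3 - <<'E'
from h import *
from workcell import sensors,imaging
c=imaging.read_camera('side');a=c['color'][150:250,240:370]
cv2.imwrite('pics/s3.png',cv2.resize(a,None,fx=5,fy=5,interpolation=cv2.INTER_CUBIC))
E
```

```text
clock: 3.9
tcp_pos: [0.5234, 0.0111, 0.0951]
orientation: [-0.0, 0.808, 0.589, -0.0]
wrist_force: [-2.2, -0.4, -1.4]
finger_gap: 0.0001
grip_force: 1.0
clock: 4.3
tcp_pos: [0.5262, 0.0103, 0.0953]
orientation: [0.0, 0.808, 0.589, 0.0]
wrist_force: [-1.4, -0.5, -0.2]
finger_gap: 0.0004
grip_force: 0.9
```

View pics/s3.png

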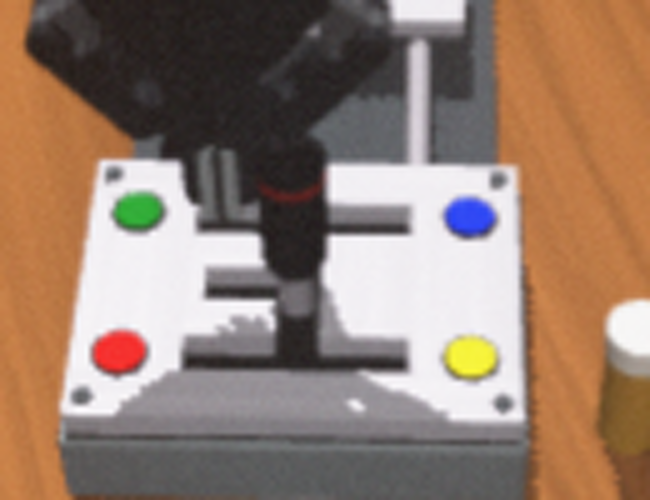

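The view shows the pin at (298,300), inside the crossway (277–318), so the lever is out of the notch. I'll nudge until it rests on the far wall.

```bash
python3 -m handwheel '[[0,0.5,0,0,0],[0,1,0,0,0],[0,1.5,0,0,0],[0,1.5,0,0,0]]'; python3 -m handwheel '[[0,0.5,0,0,0],[0,1,0,0,0],[0,1,0,0,0]]'
```

```text
clock: 4.75
tcp_pos: [0.5276, 0.0098, 0.0953]
orientation: [0.0, 0.808, 0.589, 0.0]
wrist_force: [-2.7, -1.1, -0.7]
finger_gap: -0.0
grip_force: 1.0
clock: 5.05
tcp_pos: [0.5285, 0.0096, 0.0953]
orientation: [-0.0, 0.808, 0.589, -0.0]
wrist_force: [-2.1, -0.6, -0.6]
finger_gap: -0.0002
grip_force: 1.1
```

```bash
python3 -m handwheel '[[0,0.5,0,0,0],[0,1,0,0,0],[0,1.5,0,0,0],[0,1.5,0,0,0]]'; python3 -m handwheel '[[0,0.5,0,0,0],[0,1,0,0,0],[0,1,0,0,0]]'
```

```text
clock: 5.45
tcp_pos: [0.529, 0.0094, 0.0953]
orientation: [-0.001, 0.808, 0.589, -0.001]
wrist_force: [-5.4, 0.9, 1.6]
finger_gap: 0.0
grip_force: 2.9
clock: 5.75
tcp_pos: [0.5292, 0.0093, 0.0953]
orientation: [-0.001, 0.808, 0.589, -0.001]
wrist_force: [-7.6, 1.7, 4.4]
finger_gap: -0.0001
grip_force: 3.9
```

The lever is now on the far wall: tool gate x is −24 mm and the force is rising. I'll back off and go round to its +y side.

```bash
python3 -m handwheel '[[0,-10,0,0,0],[0,-22,0,0,0],[15,-22,0,0,0],[35,-22,0,0,0],[50,-22,0,0,0],[50,-5,0,0,0],[50,15,0,0,0],[50,23,0,0,0]]'
python3 -m handwheel '[[-6,0,0,0,0],[-12,0,0,0,0],[-18,0,0,0,0],[-24,0,0,0,0],[-30,0,0,0,0],[-35,0,0,0,0],[-40,0,0,0,0]]'
python3 - <<'E'
from h import *
from workcell import sensors,imaging
p=sensors.get_state()['tcp_pos'][:2]-[.552,.0022];print('gate',p@[.9516,-.3074],p@[.3074,.9516])
E
```

```text
clock: 6.55
tcp_pos: [0.5704, 0.0499, 0.0955]
orientation: [0.001, 0.808, 0.589, 0.001]
wrist_force: [-0.8, 0.1, -0.7]
finger_gap: -0.0
grip_force: 0.0
clock: 7.25
tcp_pos: [0.5555, 0.0111, 0.0954]
orientation: [-0.0, 0.808, 0.589, 0.0]
wrist_force: [-0.0, 2.7, -0.2]
finger_gap: 0.0002
grip_force: 1.2
gate 0.000572754576425421 0.00954028860289379
```

```bash
python3 -m handwheel '[[-4,0,0,0,0],[-8,0,0,0,0],[-12,0,0,0,0],[-15,0,0,0,0],[-17,0,0,0,0],[-18,0,0,0,0],[-18,0,0,0,0]]'
python3 -m handwheel '[[-0.7,0,0,0,0],[-1.4,0,0,0,0],[-2,0,0,0,0],[-2,0,0,0,0]]'
python3 - <<'E'
from h import *
from workcell import sensors,imaging
p=sensors.get_state()['tcp_pos'][:2]-[.552,.0022];print('gate',p@[.9516,-.3074],p@[.3074,.9516])
c=imaging.read_camera('side');a=c['color'][150:250,240:370]
cv2.imwrite('pics/s4.png',cv2.resize(a,None,fx=5,fy=5,interpolation=cv2.INTER_CUBIC))
E
```

```text
clock: 7.95
tcp_pos: [0.5502, -0.0061, 0.0952]
orientation: [0.0, 0.808, 0.589, -0.0]
wrist_force: [0.0, 1.2, 0.2]
finger_gap: -0.0001
grip_force: 0.8
clock: 8.35
tcp_pos: [0.5497, -0.0078, 0.0953]
orientation: [0.0, 0.808, 0.589, -0.0]
wrist_force: [-0.7, 3.0, -0.2]
finger_gap: -0.0002
grip_force: 1.0
gate 0.0008600082765731495 -0.01024714475932896
```

View pics/s4.png

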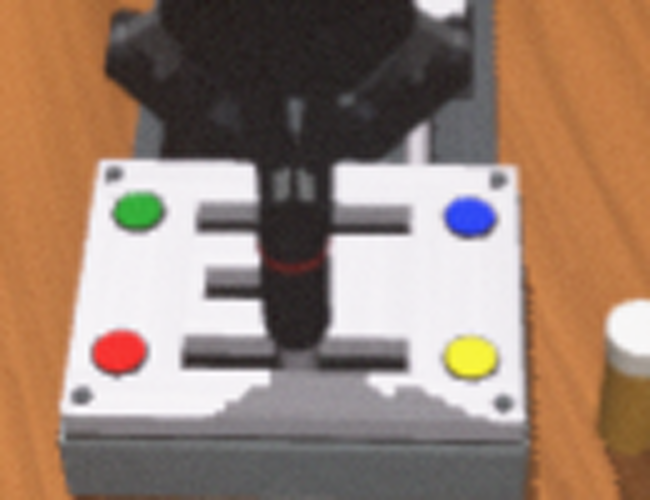

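The view shows the pin at (297,355), already in line with the red–yellow slot. I'll push gently on to the stop.

```bash
python3 -m handwheel '[[-0.7,0,0,0,0],[-1.4,0,0,0,0],[-2,0,0,0,0],[-2,0,0,0,0]]'; python3 -m handwheel '[[-0.7,0,0,0,0],[-1.4,0,0,0,0],[-1.4,0,0,0,0]]'
python3 - <<'E'
from h import *
from workcell import sensors,imaging
p=sensors.get_state()['tcp_pos'][:2]-[.552,.0022];print('gate',p@[.9516,-.3074],p@[.3074,.9516])
E
```

```text
clock: 8.8
tcp_pos: [0.549, -0.0098, 0.0952]
orientation: [0.0, 0.808, 0.589, -0.0]
wrist_force: [-0.9, 1.8, 0.4]
finger_gap: -0.0003
grip_force: 0.9
clock: 9.1
tcp_pos: [0.5488, -0.0103, 0.0953]
orientation: [-0.0, 0.808, 0.589, 0.001]
wrist_force: [-0.4, 5.7, 0.3]
finger_gap: -0.0004
grip_force: 2.6
gate 0.0008570147071365958 -0.01290217357853484
```

The lever is at the crossway end, with force rising at TCP y −12.9 mm. Now I go round to its −x side and push +x into the yellow slot.

```bash
python3 -m handwheel '[[8,0,0,0,0],[15,-8,0,0,0],[15,-28,0,0,0],[15,-46,0,0,0],[0,-46,0,0,0],[-15,-46,0,0,0],[-22.5,-46,0,0,0],[-22.5,-40,0,0,0]]'
python3 -m handwheel '[[0,7,0,0,0],[0,13,0,0,0],[0,19,0,0,0],[0,25,0,0,0],[0,31,0,0,0],[0,37,0,0,0],[0,42,0,0,0],[0,46,0,0,0]]'
python3 - <<'E'
from h import *
from workcell import sensors,imaging
p=sensors.get_state()['tcp_pos'][:2]-[.552,.0022];print('gate',p@[.9516,-.3074],p@[.3074,.9516])
c=imaging.read_camera('side');a=c['color'][150:250,240:370]
cv2.imwrite('pics/s5.png',cv2.resize(a,None,fx=5,fy=5,interpolation=cv2.INTER_CUBIC))
E
```

```text
clock: 9.9
tcp_pos: [0.5035, -0.0216, 0.0954]
orientation: [0.0, 0.809, 0.588, -0.0]
wrist_force: [-0.2, -0.0, 0.7]
finger_gap: -0.0
grip_force: 0.0
clock: 10.7
tcp_pos: [0.5476, -0.0343, 0.095]
orientation: [-0.0, 0.808, 0.589, -0.0]
wrist_force: [-2.3, 0.8, -0.5]
finger_gap: 0.0002
grip_force: 1.1
gate 0.007062258384234865 -0.03606370939594843
```

View pics/s5.png

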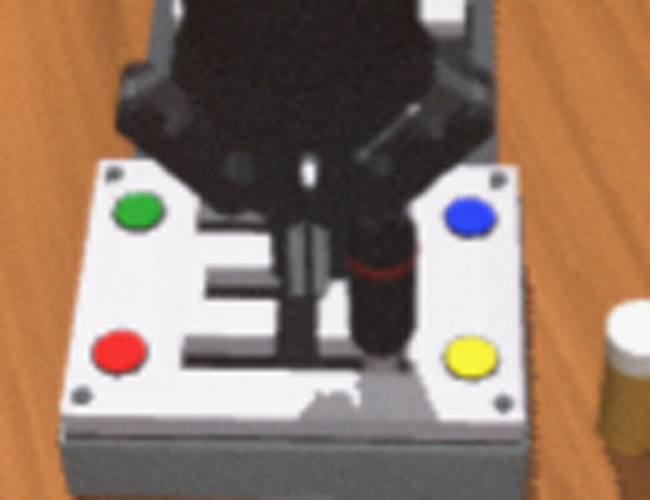

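The view shows the lever's pin at (382,360), well into the yellow slot with 3–4 mm left to its end (408). I'll nudge it home.

```bash
python3 -m handwheel '[[0,0.7,0,0,0],[0,1.4,0,0,0],[0,2.2,0,0,0],[0,3,0,0,0],[0,3,0,0,0]]'; python3 -m handwheel '[[0,0.6,0,0,0],[0,1.2,0,0,0],[0,1.8,0,0,0],[0,1.8,0,0,0]]'
python3 - <<'E'
from h import *
from workcell import sensors,imaging
p=sensors.get_state()['tcp_pos'][:2]-[.552,.0022];print('gate',p@[.9516,-.3074],p@[.3074,.9516])
E
```

```text
clock: 11.25
tcp_pos: [0.5502, -0.0352, 0.0952]
orientation: [-0.0, 0.808, 0.589, -0.0]
wrist_force: [-2.9, 0.6, -0.3]
finger_gap: -0.0
grip_force: 1.0
clock: 11.65
tcp_pos: [0.5508, -0.0354, 0.0952]
orientation: [-0.001, 0.808, 0.589, -0.001]
wrist_force: [-5.4, 1.8, 0.8]
finger_gap: 0.0002
grip_force: 2.9
gate 0.01046250168250232 -0.03613447548042204
```

The tool stopped at +10.5 mm, as predicted, with force rising, so the lever is home. Next I retract, lift and check.

```bash
python3 -m handwheel '[[0,-10,0,0,0],[0,-25,0,0,0],[0,-40,-10,0,0],[0,-50,-40,0,0],[0,-60,-80,0,0],[0,-80,-100,0,0],[0,-80,-100,0,0]]'
python3 - <<'E'
from h import *
from workcell import sensors,imaging
print(sensors.get_state()['wrist_force'])
c=imaging.read_camera('side');a=c['color'][150:260,240:400]
cv2.imwrite('pics/s6.png',cv2.resize(a,None,fx=5,fy=5,interpolation=cv2.INTER_CUBIC))
E
```

```text
clock: 12.35
tcp_pos: [0.4769, -0.0111, 0.1993]
orientation: [0.003, 0.808, 0.589, 0.003]
wrist_force: [0.0, 0.6, 0.2]
finger_gap: -0.0002
grip_force: 0.0
[0.04087385 0.64213816 0.24077229]
```

View pics/s6.png

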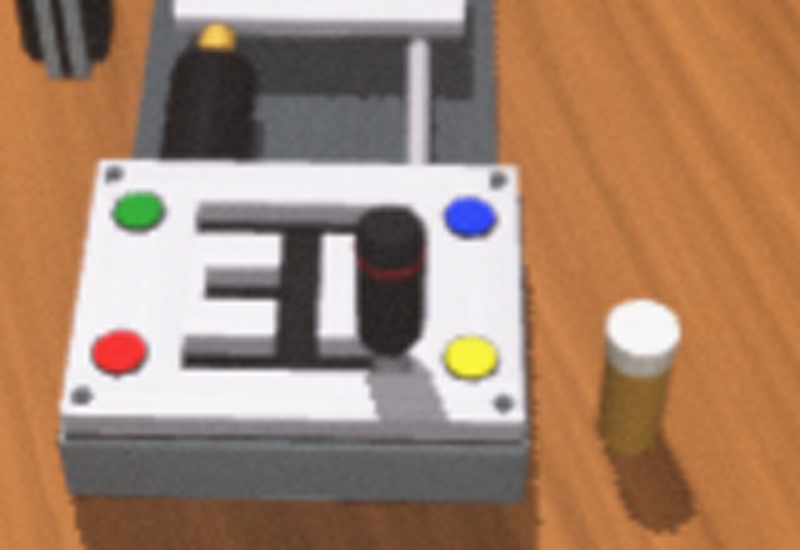

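The view shows the lever at (390,350) at the closed end of the yellow slot, with no open slot beyond it. The tool is clear at the upper left and the vial is undisturbed.

```bash
python3 -c "
from workcell import workorder;print(workorder.hand_in())"
```

```text
the job is handed in; nothing more can be done
None
```

I pushed the lever out of park, along the crossway and into the yellow slot up to its stop, with the shut fingertips only (wrist force read 9 N at most), then handed the job in at about 12.4 s; no verdict was returned.

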